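Hang the ear defenders over the rail of the drying stand

ROBOT

A 6-joint arm with a two-finger parallel gripper is mounted at the origin on a cart in front of the work surface, level with it; the furniture and walls round the work are solid. World frame = base frame: x ahead of the robot, y to its left, z up, the work surface at z = 0. Lengths are in m, angles in rad, forces in N, time in s.
With the tool pointing down it reaches from about 0.35 to 0.775 m from the base axis. Payload 7.3 kg.
Tool frame: the origin (TCP) lies midway between the tips of the shut fingers; the grasp point (between the pads) lies 19 mm behind it; z points along the fingers, y is the direction in which the jaws open and shut (so a half turn about z gives the same grasp; the last joint's range is limited). The gripper opens to 92 mm and grips with 3 to 60 N. Pads are 19 mm wide; open, the fingers measure 130 mm over their backs; the gripper's body (75 mm by 190 mm) begins 47 mm behind the grasp point.
Start: joints at [1.163, 0.342, 1.524, -0, 1.275, -0.146], TCP at [0.136, 0.507, 0.198] pointing down, gripper open.
Joint ranges: [-2.53, 2.53], [-0.77, 2.02], [0.04, 2.7], [-1, 4.14], [0.28, 2.66], [-3.11, 3.11]. Speed limits (rad/s): [2.57, 2.57, 3.14, 3.14, 3.14, 3.14].

INTERFACE

Orientations are given as [roll, pitch, yaw] about the fixed x, y, z axes, in that order (R = Rz(yaw) Ry(pitch) Rx(roll)).
In Python, from cell import robot, imaging gives the robot as it stands. The module is installed in compiled form; this text tells all that it offers.
- The arm moves only by the tool send_rows, never from a script. Its argument "plan" is a list of rows, each a list of 3 entries, a list of its own where there are three numbers: the shift along the world's x, y, z in m, then the turn, a rotation vector about the world's x, y, z in rad, then the closure in counts, from 0 (fully open) to 255 (shut). A call has 1 to 20 rows; each row shifts and turns the commanded pose from where the row before left it; what a row does not reach is not made up. A row lasts 1/10 s, in which the tool goes at most 50 mm and 8.59 degrees, less where a joint would pass 70% of its speed; a pose out of reach is approached as far as the arm can. A call is refused whole if a number of a shift passes 0.05 or a number of a turn 0.15, either way. A call with a gripper value outside its range is refused whole. The fingers move at their own pace and stop on an object; "newtons" is the grip in N (left out, the last holds). Time passes only in rows, so rows that do not move let the fingers close. It gives the time, the measured TCP pose, the force and the opening at its end, in the units of the state.
- robot.observe(): the state, without advancing time (a new reading comes with each control period).
- imaging.read_camera(name): name is "scene" or "top" or "wrist"; returns a dict with "pixels" (384x512x3 uint8, red, green, blue), "fx", "fy", "cx", "cy" (pixels), "dist_coeffs" ([k1, k2, p1, p2, k3] as OpenCV has them; the pictures are not rectified), "world_from_camera" (4x4, takes a point from camera to world coordinates). Camera axes: x right, y down, z forward; pixel columns grow to the right and rows downward; lengths in m; the calibration is good to about 2 mm. A picture is of the moment at which its call begins. There is no depth.
- robot.hand_in(): hands the job in, once; it reports no verdict.
The state is a dict: "time": time; "qpos": joint angles; "qvel": joint speeds; "joint_efforts": joint torques, N m; "tool_pos": TCP position; "tool_rot": TCP orientation; "contact_force": force on the tool from outside, world axes, zero at the start; "torque": the same for the moment, N m; "opening": finger opening in m.
Only numpy, scipy, OpenCV 4.12 (cv2) and the standard library are available. Lean on these libraries where they do the work, as an engineer would, in place of code of your own. Each camera call takes 0.05 s, during which the arm holds its last target.

TASK

The yellow ear defenders have been wiped down and should hang up to dry. Hang them by their headband over the horizontal bar of the steel stand, near the middle of the bar, with one cup on each side of it, the headband square across the bar and hanging straight, and let go. Leave the blue ear defenders standing where they are.

Things in the scene. Friction and masses are not known exactly. Their poses are not given: they have to be found in the camera images.
- yellow_muffs_crown (a point): Centre of the grey padded crown block on top of the headband of the yellow ear defenders, 124 mm above the cups' bottoms. Block: 30 mm wide (axis x, across the headband: grip it so from above), 52 mm long (axis y, cup to cup), 22 mm high (z up), top at 135 mm, underside at 113 mm. The underside rests on a bar; the headband curves down on either side of it.
- yellow_muffs: The yellow-cupped ear defenders as a whole: rigid, about 0.2 kg, standing on their cups with the headband arching over; 135 mm high, 157 mm across the cups. Cups 72 mm high, 58 mm wide, clear gap between them 82 mm. Origin on the level of the cups' bottoms, midway between the cups; x across the headband, y from cup to cup, z up.
- blue_muffs_crown (a point): Centre of the crown block of the ear defenders with blue cups, which have the same shape, size and axes as the yellow ones and also stand on their cups; not to be disturbed.
- bar_top (a point): Middle of the bar of the stand, on its upper surface, 155 mm above the worktop. The bar is a fixed level steel tube 20 mm thick, bent down at both ends like a bridge: straight for 166 mm, uprights 210 mm apart (centre to centre). Axis y runs along the bar, x level across it, z up.
- stand: The stand as a whole: the steel tube on a grey base plate 110 x 236 mm, 11 mm high, fixed to the worktop; origin on the worktop under the middle of the bar, axes as the bar's.

How it is judged:
By the outcome, as a careful person would: the job done as asked, in the order asked, and still so for the second after the job is handed in, with the robot touching nothing.
It also fails if it takes over 37 s, if anything falls off the work surface, if the arm or the gripper's body presses on something with over 40 N, if the wrist force passes 120 N, or if a joint passes its speed limit or range.

## Working session

There is one attempt and no reset: what is moved stays moved. The work goes in short steps, Python scripts to look and compute and a tool call to move; the robot and the scene stay as the last step left them, time stands still between calls to the robot, and variables do not carry over. Pictures are saved under pics/ and viewed, and the job is handed in when it is done.

Besides the shell and the picture viewer there is one more tool, called after "Emit:" as name(argument=value, ...), one argument or row to a line, values as JSON. send_rows: Moves the arm, as the interface text tells. Its arguments: {"type":"object","properties":{"plan":{"type":"array"},"newtons":{"type":"number"}},"required":["plan"]}

```bash
mkdir -p pics; python3 - <<'E'
from cell import robot, imaging
import cv2
print(robot.observe())
for n in ["scene","top","wrist"]:
    d=imaging.read_camera(n)
    cv2.imwrite(f"pics/{n}0.png",d["pixels"][:,:,::-1])
    print(n,d["fx"],d["fy"],d["cx"],d["cy"],d["dist_coeffs"],d["world_from_camera"])
E
```

```text
{'time': 0.0, 'qpos': array([ 1.16306447e+00,  3.42722653e-01,  1.52497451e+00,  1.77533570e-05,
        1.27537873e+00, -1.45951555e-01]), 'qvel': array([ 1.70591463e-03,  1.54699164e-04,  1.12006048e-04, -5.50549546e-04,
        7.18268445e-04,  8.61688530e-05]), 'joint_efforts': array([-2.71343903e-03, -4.31224930e+01, -2.44216508e+01,  7.15126027e-02,
        5.58308023e-02, -1.36696153e-04]), 'tool_pos': array([0.13564935, 0.50673591, 0.19775985]), 'tool_rot': array([-3.14012765e+00, -2.32509672e-04,  2.87980700e+00]), 'contact_force': array([ 0.49975952, -0.95017715,  0.29335895]), 'torque': array([-0.02123896,  0.00073243, -0.0219446 ]), 'opening': 0.09199379740019181}
scene 476.6473648643911 476.6473648643911 252.56953386442783 192.18924495323597 [0.02915026 0.         0.         0.         0.        ] [[ 0.51646416 -0.54924077  0.65696221 -0.38762937]
 [-0.85611635 -0.31492358  0.40974129 -0.59204106]
 [-0.01815373 -0.77405279 -0.63286075  0.95336184]
 [ 0.          0.          0.          1.        ]]
top 492.42973148889075 492.42973148889075 254.95820947174872 179.35055000818258 [-0.02771074  0.          0.          0.          0.        ] [[ 1.26323472e-03 -9.82754546e-01  1.84910537e-01  1.65404755e-01]
 [-9.99879843e-01  1.61557832e-03  1.54171845e-02 -7.03833649e-02]
 [-1.54500456e-02 -1.84907795e-01 -9.82634420e-01  1.79119726e+00]
 [ 0.00000000e+00  0.00000000e+00  0.00000000e+00  1.00000000e+00]]
wrist 318.1843578058182 318.1843578058182 251.3978050600011 197.5463365229122 [-0.01890439  0.          0.          0.          0.        ] [[ 0.25817644  0.92374965  0.28289841  0.05882394]
 [ 0.96609699 -0.24648513 -0.07682236  0.52841562]
 [-0.00123438  0.29314103 -0.95606841  0.38442256]
 [ 0.          0.          0.          1.        ]]
```

View pics/scene0.png

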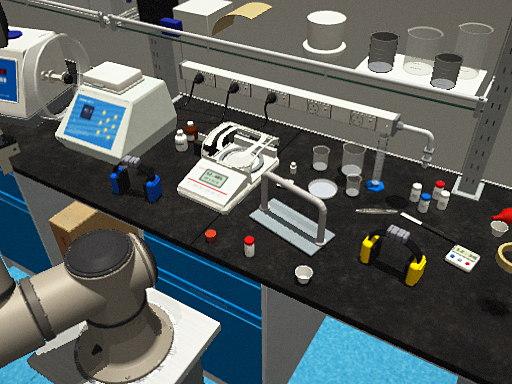

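View pics/top0.png

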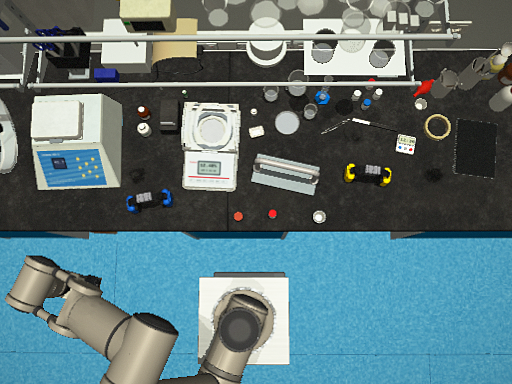

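View pics/wrist0.png

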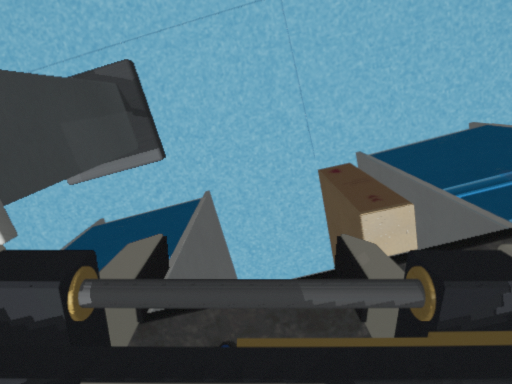

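The scene view shows the yellow muffs with their crown at about (397,233), the stand with its bar around (295,190) and the blue muffs at (135,178). In the top view the yellow muffs are at about (368,173) and the bar runs from about (255,158) to (318,178). Next I'll zoom in.

```bash
python3 - <<'E'
import cv2,numpy as np
t=cv2.imread("pics/top0.png");s=cv2.imread("pics/scene0.png")
a=cv2.resize(t[140:200,240:400],None,fx=5,fy=5,interpolation=cv2.INTER_NEAREST)
b=cv2.resize(s[160:290,240:440],None,fx=4,fy=4,interpolation=cv2.INTER_NEAREST)
cv2.imwrite("pics/z_top.png",a);cv2.imwrite("pics/z_scene.png",b)
E
```

```text
(no output)
```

View pics/z_top.png

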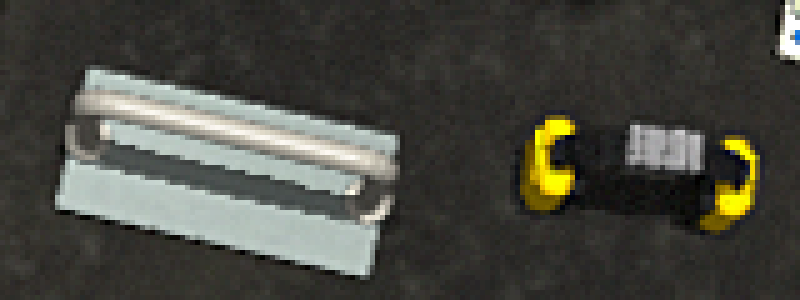

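View pics/z_scene.png

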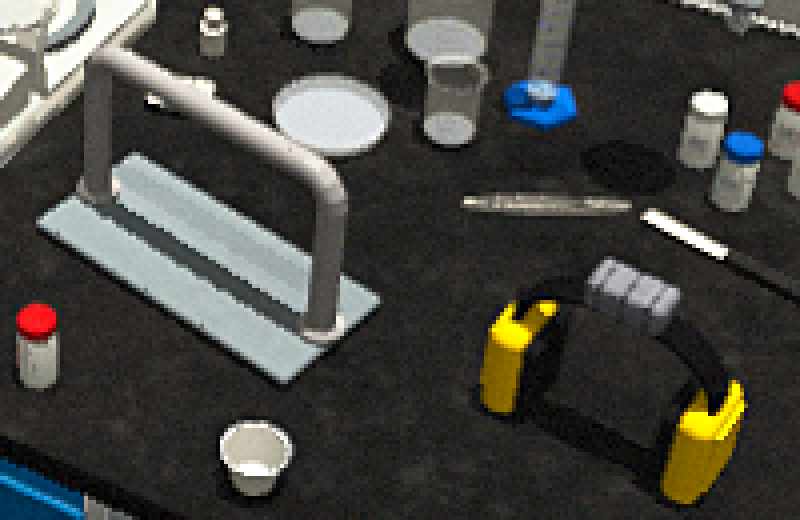

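```bash
cat > h.py <<'E'
import cv2,numpy as np
from cell import robot,imaging
def ray(d,uv):
    K=np.array([[d["fx"],0,d["cx"]],[0,d["fy"],d["cy"]],[0,0,1]])
    p=cv2.undistortPoints(np.array(uv,float).reshape(-1,1,2),K,np.array(d["dist_coeffs"])).reshape(-1,2)
    T=np.array(d["world_from_camera"])
    return T[:3,3],np.c_[p,np.ones(len(p))]@T[:3,:3].T
def plane(d,uv,z):
    o,r=ray(d,uv); return o+r*((z-o[2])/r[:,2])[:,None]
def proj(d,P):
    T=np.linalg.inv(d["world_from_camera"])
    K=np.array([[d["fx"],0,d["cx"]],[0,d["fy"],d["cy"]],[0,0,1]])
    return cv2.projectPoints(np.array(P,float).reshape(-1,3),cv2.Rodrigues(T[:3,:3])[0],T[:3,3],K,np.array(d["dist_coeffs"]))[0].reshape(-1,2)
E
python3 - <<'E'
from h import *
np.set_printoptions(precision=4,suppress=True)
t=imaging.read_camera("top");s=imaging.read_camera("scene")
z=lambda L:np.array(L)/5+[240,140]-.4*0-0.5
zs=lambda L:np.array(L)/4+[240,160]-0.5
c=plane(t,z([(627,123),(705,132),(702,172),(625,165)]),.135);print("crown top",c.mean(0),c)
b=plane(t,z([(90,66),(400,135),(370,277),(57,208)]),.011);print("base",b.mean(0))
for i in range(4):
    e=b[(i+1)%4]-b[i];print(np.linalg.norm(e[:2]),np.degrees(np.arctan2(e[1],e[0])))
b=plane(s,zs([(135,152),(381,298),(285,383),(37,222)]),.011);print("base scene",b.mean(0),[np.degrees(np.arctan2(*(b[1]-b[0])[[1,0]])),np.degrees(np.arctan2(*(b[2]-b[3])[[1,0]]))])
g=plane(t,z([(78,103),(397,165)]),.149);print("bar",g,g.mean(0),np.degrees(np.arctan2(*(g[1]-g[0])[[1,0]])))
# cups masks
for n,d in (("top",t),("scene",s)):
    hsv=cv2.cvtColor(d["pixels"],cv2.COLOR_RGB2HSV)
    m=cv2.inRange(hsv,(22,150,60),(34,255,255))
    k,l,st,ce=cv2.connectedComponentsWithStats(m)
    for i in range(1,k):
        if st[i,4]>25: print(n,st[i],ce[i],plane(d,[ce[i]],.06 if n=="top" else .04))
c=plane(s,zs([(605,257),(680,288),(588,282),(663,313)]),.135);print("crown top scene",c.mean(0),c)
E
```

```text
crown top [ 0.5122 -0.4473  0.135 ] [[ 0.5298 -0.4221  0.135 ]
 [ 0.5233 -0.4754  0.135 ]
 [ 0.4953 -0.472   0.135 ]
 [ 0.5003 -0.4195  0.135 ]]
base [ 0.5214 -0.1541  0.011 ]
0.23492821426900243 -103.01387283928563
0.10876590460008685 167.07924176365253
0.23456006906931243 77.28828676130411
0.1100041157695326 -12.728357429231023
base scene [ 0.5201 -0.1526  0.011 ] [np.float64(-103.25043161750885), np.float64(-103.39029399147049)]
bar [[ 0.5414 -0.045   0.149 ]
 [ 0.4978 -0.2618  0.149 ]] [ 0.5196 -0.1534  0.149 ] -101.38167297339562
top [491  64  14   8  38] [496.6842  67.1053] [[ 0.9169 -0.9469  0.06  ]]
top [344 163  11  19 138] [348.8043 172.8333] [[ 0.5144 -0.3792  0.06  ]]
top [380 167  12  20 103] [386.1553 177.5825] [[ 0.4968 -0.5119  0.06  ]]
scene [360 235  19  28 267] [366.97  247.794] [[ 0.5124 -0.381   0.04  ]]
scene [405 255  22  31 357] [415.1092 271.0112] [[ 0.4964 -0.512   0.04  ]]
crown top scene [ 0.5114 -0.4472  0.135 ] [[ 0.5267 -0.4242  0.135 ]
 [ 0.5226 -0.4721  0.135 ]
 [ 0.4999 -0.4225  0.135 ]
 [ 0.4964 -0.4698  0.135 ]]
```

Emit:
send_rows(
  plan=[
    [[0.026,-0.03,0.008],[0,0,-0.06],0],
    [[0.026,-0.03,0.008],[0,0,-0.06],0],
    [[0.026,-0.03,0.008],[0,0,-0.06],0],
    [[0.026,-0.03,0.008],[0,0,-0.06],0],
    [[0.026,-0.03,0.008],[0,0,-0.06],0],
    [[0.026,-0.03,0.008],[0,0,-0.06],0],
    [[0.026,-0.03,0.008],[0,0,-0.06],0],
    [[0.026,-0.03,0.008],[0,0,-0.06],0],
    [[0.026,-0.03,0.008],[0,0,-0.06],0],
    [[0.026,-0.03,0.008],[0,0,-0.06],0],
    [[0.004,-0.04,0],[0,0,-0.06],0],
    [[0.004,-0.04,0],[0,0,-0.06],0],
    [[0.004,-0.04,0],[0,0,-0.06],0],
    [[0.004,-0.04,0],[0,0,-0.06],0],
    [[0.004,-0.04,0],[0,0,-0.06],0],
    [[0.004,-0.04,0],[0,0,-0.06],0],
    [[0.004,-0.04,0],[0,0,-0.06],0],
    [[0.004,-0.04,0],[0,0,-0.06],0],
    [[0.004,-0.04,0],[0,0,-0.06],0],
    [[0.004,-0.04,0],[0,0,-0.06],0],
  ],
)

```text
time: 2.25
tool_pos: [0.4357, -0.1945, 0.2785]
tool_rot: [3.141, -0.0, 1.677]
contact_force: [0.4, -0.1, 0.2]
opening: 0.0918
```

Emit:
send_rows(
  plan=[
    [[0.011,-0.03,0],[0,0,-0.033],0],
    [[0.011,-0.03,0],[0,0,-0.033],0],
    [[0.011,-0.03,0],[0,0,-0.033],0],
    [[0.011,-0.03,0],[0,0,-0.033],0],
    [[0.011,-0.03,0],[0,0,-0.033],0],
    [[0.011,-0.03,0],[0,0,-0.033],0],
    [[0.011,-0.03,0],[0,0,-0.033],0],
    [[0,0,0],[0,0,0],0],
    [[0,0,0],[0,0,0],0],
  ],
)

```text
time: 3.15
tool_pos: [0.5126, -0.4029, 0.2773]
tool_rot: [-3.14, -0.001, 1.449]
contact_force: [-0.4, -0.8, -0.1]
opening: 0.0917
```

```bash
python3 - <<'E'
from h import *
d=imaging.read_camera("wrist");cv2.imwrite("pics/w1.png",d["pixels"][:,:,::-1])
import pickle;pickle.dump(d,open("w1.pkl","wb"))
o=robot.observe();print(o["tool_pos"],o["tool_rot"],o["qpos"],d["world_from_camera"])
E
```

```text
[ 0.51265462 -0.40223923  0.27805613] [-3.14090368e+00 -9.26617280e-04  1.44923006e+00] [-7.82973553e-01  5.53671584e-01  9.71233030e-01  3.08374141e-04
  1.61780088e+00 -6.61393290e-01] [[ 0.99261063 -0.1155649  -0.03699855  0.52246202]
 [-0.1213321  -0.94935686 -0.28982766 -0.32333374]
 [-0.00163092  0.29217513 -0.95636344  0.46404632]
 [ 0.          0.          0.          1.        ]]
```

View pics/w1.png

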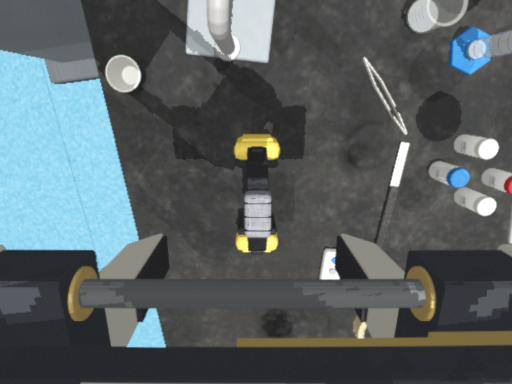

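The wrist view shows the whole of the yellow muffs: the grey crown at about (258,212), with cups at (257,147) and (257,242).

```bash
python3 - <<'E'
from h import *
import pickle
np.set_printoptions(precision=4,suppress=True)
d=pickle.load(open("w1.pkl","rb"));im=d["pixels"]
hsv=cv2.cvtColor(im,cv2.COLOR_RGB2HSV)
m=cv2.inRange(hsv,(0,0,75),(180,70,255));m[:180]=0;m[233:]=0;m[:,:235]=0;m[:,285:]=0
g=cv2.moments(m,True);print("grey",g["m00"],np.where(m)[1].min(),np.where(m)[1].max(),np.where(m)[0].min(),np.where(m)[0].max())
ys=np.where(m)
for r in range(190,232,4): 
    x=np.where(m[r])[0]
    if len(x): print(r,x.min(),x.max())
cv2.imwrite("pics/w1z.png",cv2.resize(im[125:260,220:300,::-1],None,fx=4,fy=4,interpolation=cv2.INTER_NEAREST))
y=cv2.inRange(hsv,(22,120,60),(34,255,255));k,l,st,ce=cv2.connectedComponentsWithStats(y)
for i in range(1,k):
    if st[i,4]>60: print(st[i],ce[i],plane(d,[ce[i]],.07))
E
```

```text
grey 1311.0 235 284 180 232
190 260 262
194 245 270
198 243 271
202 235 270
206 235 280
210 235 271
214 244 271
218 244 270
222 244 284
226 244 284
230 246 280
[234 134  47  26 784] [255.2245 145.1773] [[ 0.5201 -0.3763  0.07  ]]
[236 232  15  21 171] [241.7836 242.7018] [[ 0.4865 -0.5046  0.07  ]]
[263 233  15  19 113] [271.823  242.3717] [[ 0.527  -0.5091  0.07  ]]
```

View pics/w1z.png

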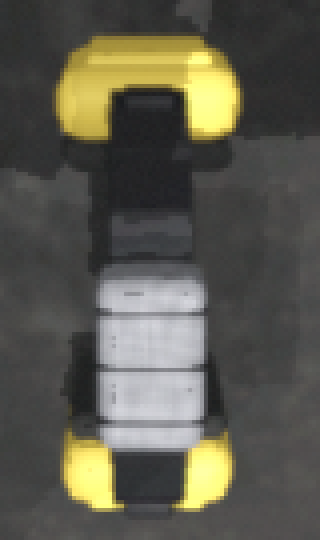

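```bash
python3 - <<'E'
from h import *
import pickle
np.set_printoptions(precision=4,suppress=True)
d=pickle.load(open("w1.pkl","rb"))
z=lambda L:np.array(L)/4+[220,125]-.5
print(plane(d,z([(151.5,276),(152.5,448)]),.135))
c=plane(d,z([(149.5,100),(148,470)]),.07);print(c,c.mean(0),np.degrees(np.arctan2(*(c[0]-c[1])[[1,0]])))
# corners of cups tops
E
```

```text
[[ 0.5167 -0.4193  0.135 ]
 [ 0.5111 -0.4693  0.135 ]]
[[ 0.5215 -0.3818  0.07  ]
 [ 0.5064 -0.506   0.07  ]] [ 0.514  -0.4439  0.07  ] 83.08669196016491
```

Emit:
send_rows(
  plan=[
    [[0,-0.007,-0.01],[0,0,0],0],
    [[0,-0.007,-0.01],[0,0,0],0],
    [[0,-0.007,-0.01],[0,0,0],0],
    [[0,-0.007,-0.01],[0,0,0],0],
    [[0,-0.007,-0.01],[0,0,0],0],
    [[0,-0.007,-0.01],[0,0,0],0],
    [[0,0,-0.02],[0,0,0],0],
    [[0,0,-0.02],[0,0,0],0],
    [[0,0,-0.02],[0,0,0],0],
    [[0,0,-0.02],[0,0,0],0],
    [[0,0,-0.02],[0,0,0],0],
    [[0,0,0],[0,0,0],0],
    [[0,0,0],[0,0,0],0],
  ],
  newtons=25,
)

```text
time: 4.5
tool_pos: [0.5128, -0.4451, 0.1183]
tool_rot: [-3.141, -0.0, 1.449]
contact_force: [0.9, -0.3, -0.0]
opening: 0.0919
```

```bash
python3 - <<'E'
from h import *
o=robot.observe();print(o["tool_pos"],o["tool_rot"],o["contact_force"])
d=imaging.read_camera("scene");cv2.imwrite("pics/s2.png",cv2.resize(d["pixels"][130:300,320:500,::-1],None,fx=3,fy=3))
E
```

```text
[ 0.51281618 -0.44511161  0.11831881] [-3.14131169e+00 -2.85207327e-04  1.44869567e+00] [ 0.94634566 -0.31569029 -0.02024912]
```

View pics/s2.png

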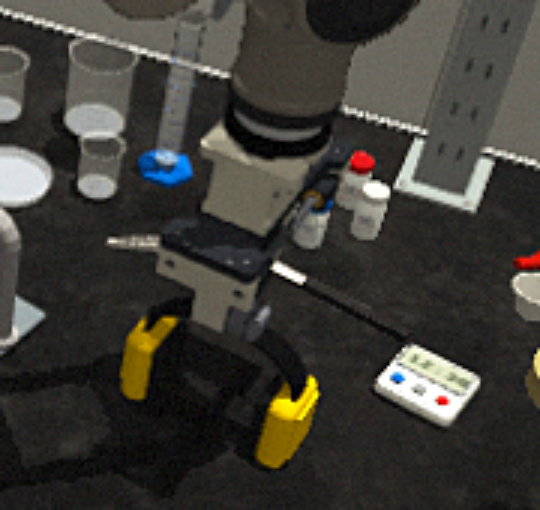

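The fingers straddle the crown. I'll close the gripper now.

Emit:
send_rows(
  plan=[
    [[0,0,0],[0,0,0],140],
    [[0,0,0],[0,0,0],140],
    [[0,0,0],[0,0,0],160],
    [[0,0,0],[0,0,0],180],
    [[0,0,0],[0,0,0],255],
    [[0,0,0],[0,0,0],255],
    [[0,0,0],[0,0,0],255],
    [[0,0,0],[0,0,0],255],
    [[0,0,0],[0,0,0],255],
    [[0,0,0],[0,0,0],255],
  ],
  newtons=25,
)

```text
time: 5.55
tool_pos: [0.5128, -0.4448, 0.1184]
tool_rot: [-3.142, -0.0, 1.449]
contact_force: [1.0, -0.4, -0.1]
opening: 0.0163
```

The opening is 16 mm, but the block is 30 mm wide, so I need to look.

```bash
python3 - <<'E'
from h import *
o=robot.observe();print(o["opening"])
d=imaging.read_camera("scene");cv2.imwrite("pics/s3.png",cv2.resize(d["pixels"][190:300,340:460,::-1],None,fx=5,fy=5))
d=imaging.read_camera("wrist");cv2.imwrite("pics/w3.png",d["pixels"][:,:,::-1])
E
```

```text
0.016267369364266773
```

View pics/s3.png

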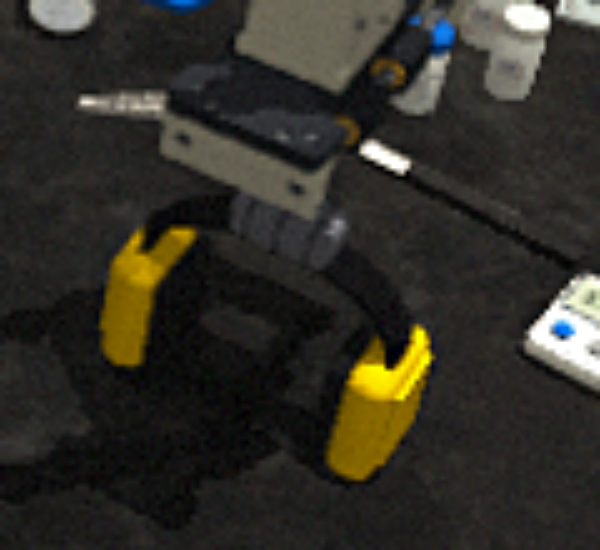

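View pics/w3.png

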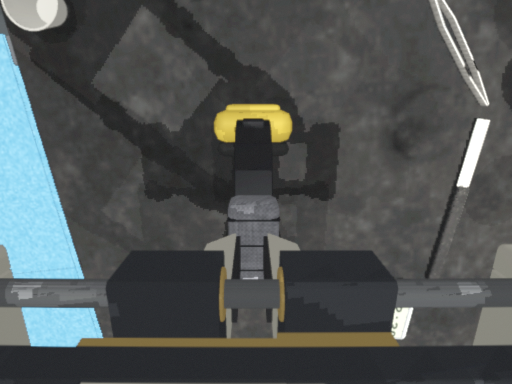

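Emit:
send_rows(
  plan=[
    [[0,0,0],[0,0,0],255],
    [[0,0,0],[0,0,0],255],
    [[0,0,0],[0,0,0],255],
  ],
)

```text
time: 5.95
tool_pos: [0.5128, -0.4449, 0.1185]
tool_rot: [3.141, 0.0, 1.449]
contact_force: [-0.5, 0.5, 0.5]
opening: 0.0006
```

```bash
python3 - <<'E'
from h import *
o=robot.observe();print(o["opening"],o["contact_force"])
d=imaging.read_camera("scene");cv2.imwrite("pics/s4.png",cv2.resize(d["pixels"][200:260,370:430,::-1],None,fx=9,fy=9))
T=np.array(d["world_from_camera"])
print(proj(d,[[.513,-.445,.118],[.513,-.445,.135],[.513,-.445,.165],[.513,-.445,.2]]))
d=imaging.read_camera("wrist");cv2.imwrite("pics/w4.png",cv2.resize(d["pixels"][180:340,180:330,::-1],None,fx=3.7,fy=3.7))
print(proj(d,[[.513,-.445,.118],[.513,-.445,.135],[.513,-.445,.165],[.513,-.445,.2]]))
E
```

```text
0.0006275207913984787 [-0.48486664  0.45581112  0.53503963]
[[396.07185585 234.96383065]
 [397.26444063 229.98004123]
 [399.42584716 220.95848299]
 [402.04378325 210.05017045]]
[[251.91249405 232.29003795]
 [251.95079295 243.84013121]
 [252.03749114 270.00869889]
 [252.18857284 315.68542157]]
```

View pics/s4.png

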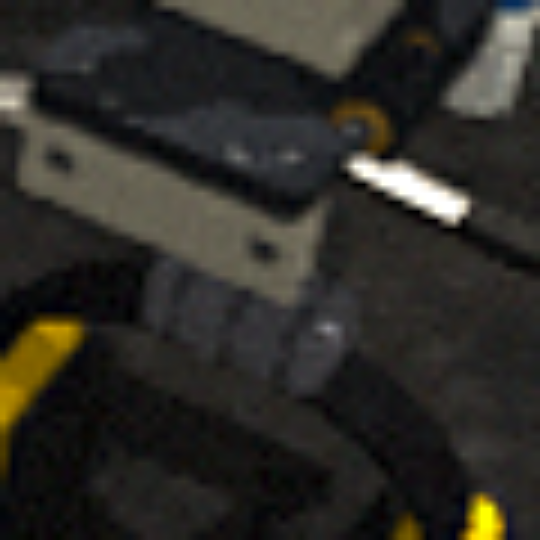

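View pics/w4.png

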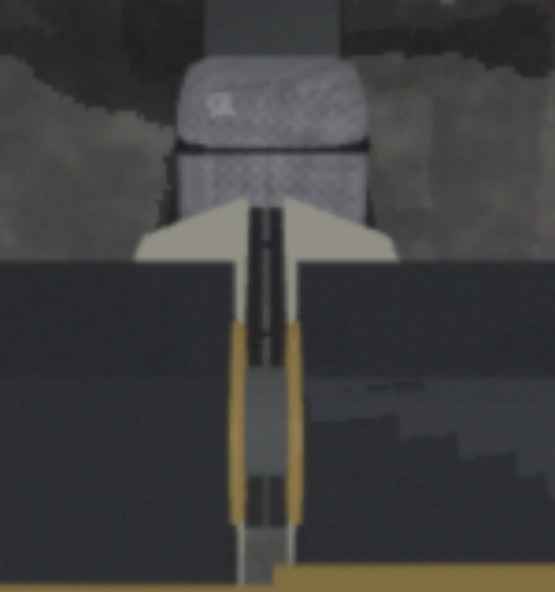

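```bash
python3 - <<'E'
from h import *
np.set_printoptions(precision=4,suppress=True)
d=imaging.read_camera("wrist")
print("pred block front edge, near cup",proj(d,[[.5163,-.4193,.135],[.5201,-.3763,.07]]))
for n in("scene","top","wrist"):
    e=imaging.read_camera(n)
    hsv=cv2.cvtColor(e["pixels"],cv2.COLOR_RGB2HSV)
    k,l,st,ce=cv2.connectedComponentsWithStats(cv2.inRange(hsv,(22,120,50),(34,255,255)))
    print(n,[(st[i],ce[i].round(1)) for i in range(1,k) if st[i,4]>30])
    if n=="top":cv2.imwrite("pics/t4.png",cv2.resize(e["pixels"][140:210,320:420,::-1],None,fx=7,fy=7))
    if n=="wrist":cv2.imwrite("pics/w5.png",e["pixels"][:,:,::-1])
E
```

```text
pred block front edge, near cup [[252.2686 201.6971]
 [250.1026 116.7319]]
scene [(array([360, 235,  19,  29, 269], dtype=int32), array([367. , 248.1])), (array([405, 255,  22,  31, 364], dtype=int32), array([415.1, 271.1])), (array([499, 257,  13,  10,  31], dtype=int32), array([503.5, 261.7]))]
top [(array([490,  60,  15,  13,  90], dtype=int32), array([495.7,  67.1]))]
wrist [(array([ 214,  104,   79,   39, 1962], dtype=int32), array([252.6, 120.7]))]
```

View pics/t4.png

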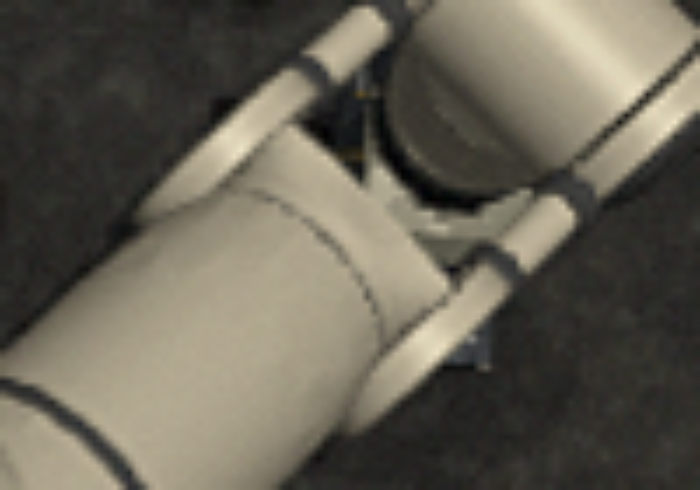

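View pics/w5.png

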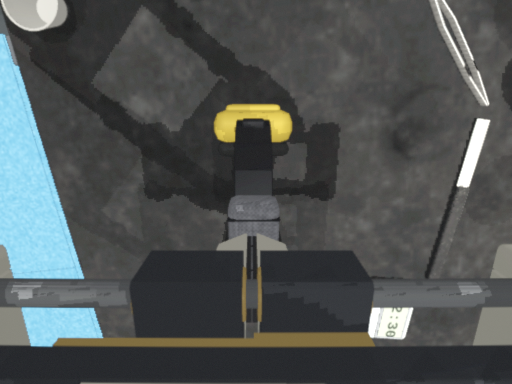

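The muffs haven't moved, and the fingers closed above the block. The images also put the real fingertips about 20 mm behind the stated TCP. I'll open, go down 15 mm and try again.

Emit:
send_rows(
  plan=[
    [[0,0,0],[0,0,0],80],
    [[0,0,0],[0,0,0],80],
    [[0,0,0],[0,0,0],80],
    [[0,0,0],[0,0,0],80],
    [[0,0,0],[0,0,0],80],
    [[0,0,0],[0,0,0],80],
    [[0,0,0],[0,0,0],80],
    [[0,0,0],[0,0,0],80],
  ],
)

```text
time: 7.05
tool_pos: [0.5129, -0.4448, 0.1184]
tool_rot: [3.142, -0.0, 1.449]
contact_force: [-0.2, -0.1, 0.8]
opening: 0.0593
```

Emit:
send_rows(
  plan=[
    [[0,0,-0.005],[0,0,0],80],
    [[0,0,-0.005],[0,0,0],80],
    [[0,0,-0.005],[0,0,0],80],
    [[0,0,0],[0,0,0],80],
    [[0,0,0],[0,0,0],200],
    [[0,0,0],[0,0,0],200],
    [[0,0,0],[0,0,0],200],
    [[0,0,0],[0,0,0],200],
    [[0,0,0],[0,0,0],200],
    [[0,0,0],[0,0,0],200],
    [[0,0,0],[0,0,0],200],
  ],
)

```text
time: 8.15
tool_pos: [0.513, -0.4449, 0.1036]
tool_rot: [3.141, 0.0, 1.449]
contact_force: [1.6, 0.4, 0.3]
opening: 0.0293
```

```bash
python3 - <<'E'
from h import *
o=robot.observe();print(o["opening"],o["contact_force"])
e=imaging.read_camera("wrist");cv2.imwrite("pics/w6.png",cv2.resize(e["pixels"][180:340,180:330,::-1],None,fx=3.7,fy=3.7))
E
```

```text
0.029338569326936625 [1.59100849 0.39419475 0.31487612]
```

View pics/w6.png

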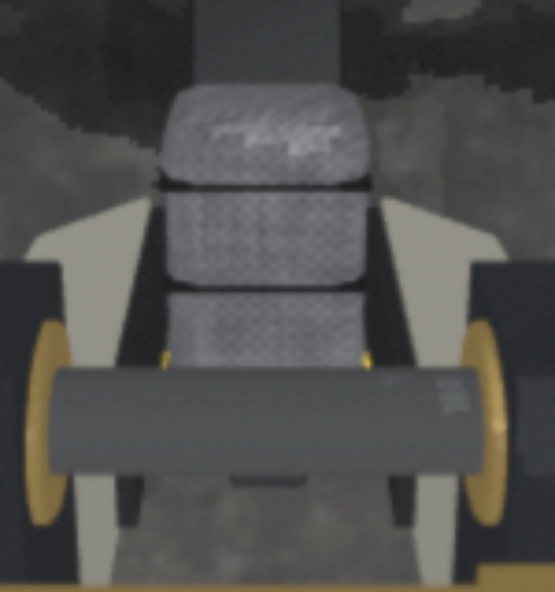

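The opening is holding at 29.3 mm, so the block is gripped. I'll tighten, lift a little and check.

Emit:
send_rows(
  plan=[
    [[0,0,0],[0,0,0],255],
    [[0,0,0],[0,0,0],255],
    [[0,0,0.005],[0,0,0],255],
    [[0,0,0.01],[0,0,0],255],
    [[0,0,0.01],[0,0,0],255],
    [[0,0,0.005],[0,0,0],255],
    [[0,0,0],[0,0,0],255],
  ],
  newtons=40,
)

```text
time: 8.9
tool_pos: [0.5133, -0.4454, 0.135]
tool_rot: [3.14, 0.002, 1.449]
contact_force: [0.8, -0.0, -1.5]
opening: 0.0289
```

```bash
python3 - <<'E'
from h import *
o=robot.observe();print(o["opening"],o["contact_force"],o["torque"])
e=imaging.read_camera("wrist");cv2.imwrite("pics/w7.png",e["pixels"][:,:,::-1])
e=imaging.read_camera("scene");cv2.imwrite("pics/s7.png",cv2.resize(e["pixels"][190:300,340:460,::-1],None,fx=5,fy=5))
E
```

```text
0.02888824521091549 [ 0.83080143 -0.00391982 -1.48354592] [-0.14792219  0.05143281  0.00617975]
```

View pics/w7.png

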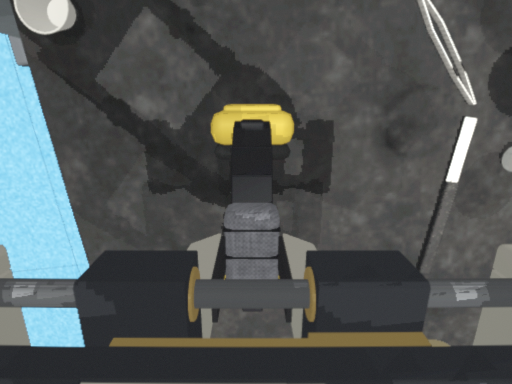

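View pics/s7.png

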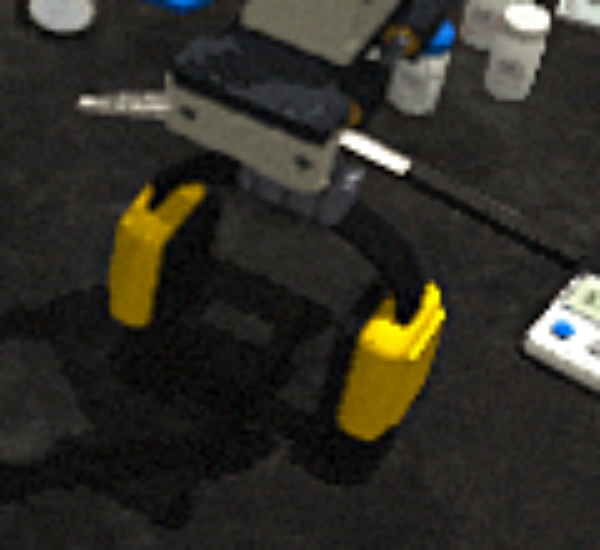

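The grip holds and the muffs hang level about 31 mm up: in the scene crop both cups rose by the same 40 px. Next I'll lift, turn and carry them over the stand.

Emit:
send_rows(
  plan=[
    [[0,0,0.01],[0,0,0],255],
    [[0,0,0.02],[0,0,0],255],
    [[0,0,0.025],[0,0,0],255],
    [[0,0,0.025],[0,0,0.06],255],
    [[0,0,0.025],[0,0,0.1],255],
    [[0,0,0.025],[0,0,0.1],255],
    [[0,0,0.02],[0,0,0.1],255],
    [[0,0,0.01],[0,0,0.1],255],
    [[0.001,0.015,0],[0,0,0.1],255],
    [[0.001,0.025,0],[0,0,0.1],255],
    [[0.001,0.03,0],[0,0,0.1],255],
    [[0.001,0.03,0],[0,0,0.1],255],
    [[0.001,0.03,0],[0,0,0.1],255],
    [[0.001,0.03,0],[0,0,0.1],255],
    [[0.001,0.03,0],[0,0,0.1],255],
    [[0.001,0.03,0],[0,0,0.1],255],
    [[0,0.03,0],[0,0,0.1],255],
    [[0,0.025,0],[0,0,0.1],255],
    [[0,0.017,0],[0,0,0],255],
    [[0,0,0],[0,0,0],255],
  ],
)

```text
time: 11.0
tool_pos: [0.5209, -0.151, 0.2941]
tool_rot: [3.141, 0.001, 2.909]
contact_force: [-0.4, -0.7, -2.3]
opening: 0.0285
```

```bash
python3 - <<'E'
from h import *
o=robot.observe();print(o["tool_pos"],o["tool_rot"],o["opening"],o["contact_force"],o["torque"])
for n in("wrist","scene"):
    e=imaging.read_camera(n);cv2.imwrite(f"pics/{n}8.png",e["pixels"][:,:,::-1])
    import pickle;pickle.dump(e,open(n+"8.pkl","wb"))
E
```

```text
[ 0.52089415 -0.15099259  0.29411789] [3.14115630e+00 5.44769596e-04 2.90851685e+00] 0.02853649483312827 [-0.39264921 -0.7375481  -2.26726434] [-0.0163211   0.00014584 -0.03207196]
```

View pics/wrist8.png

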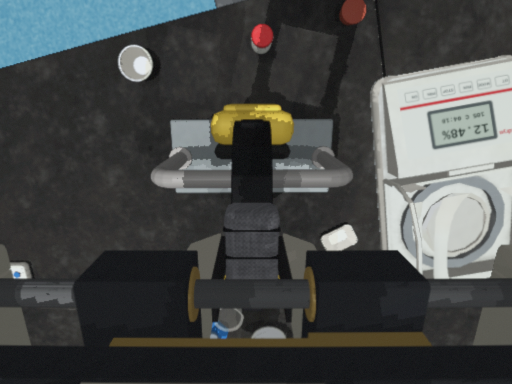

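View pics/scene8.png

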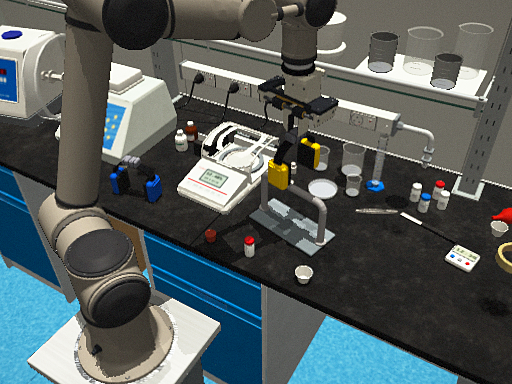

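```bash
python3 - <<'E'
from h import *
import pickle
np.set_printoptions(precision=4,suppress=True)
d=pickle.load(open("wrist8.pkl","rb"))
im=d["pixels"];cv2.imwrite("pics/w8z.png",cv2.resize(im[100:220,140:365,::-1],None,fx=3.5,fy=3.5,interpolation=cv2.INTER_NEAREST))
g=plane(d,[(152,176),(352,176)],.145);print(g,g.mean(0),np.degrees(np.arctan2(*(g[1]-g[0])[[1,0]])),np.linalg.norm(g[1]-g[0]))
E
```

```text
[[ 0.4951 -0.2546  0.145 ]
 [ 0.5451 -0.0437  0.145 ]] [ 0.5201 -0.1491  0.145 ] 76.67571703630865 0.2166481453249943
```

View pics/w8z.png

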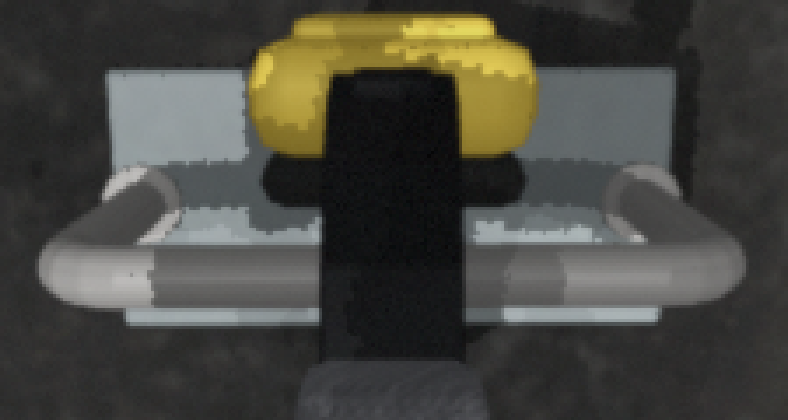

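In the wrist view the bar runs level at row 178, its ends at columns 151 and 353. It is square to the headband and centred on it (column 252). I'll lower the muffs to just above the bar.

Emit:
send_rows(
  plan=[
    [[0,0,-0.01],[0,0,0],255],
    [[0,0,-0.02],[0,0,0],255],
    [[0,0,-0.02],[0,0,0],255],
    [[0,0,-0.02],[0,0,0],255],
    [[0,0,-0.02],[0,0,0],255],
    [[0,0,-0.02],[0,0,0],255],
    [[0,0,-0.02],[0,0,0],255],
    [[0,0,-0.01],[0,0,0],255],
    [[0,0,0],[0,0,0],255],
  ],
)

```text
time: 12.0
tool_pos: [0.5198, -0.1532, 0.1516]
tool_rot: [3.141, -0.004, 2.907]
contact_force: [-0.3, 0.4, -1.8]
opening: 0.0287
```

```bash
python3 - <<'E'
from h import *
o=robot.observe();print(o["tool_pos"],o["tool_rot"],o["opening"],o["contact_force"],o["torque"])
e=imaging.read_camera("scene");cv2.imwrite("pics/s9.png",cv2.resize(e["pixels"][120:260,220:360,::-1],None,fx=4,fy=4))
e=imaging.read_camera("wrist");cv2.imwrite("pics/w9.png",e["pixels"][:,:,::-1])
E
```

```text
[ 0.51977586 -0.15317517  0.15156461] [ 3.14090324 -0.003667    2.90727041] 0.028675409542810004 [-0.33767717  0.41477312 -1.76696467] [ 0.01519981  0.01685796 -0.01497011]
```

View pics/s9.png

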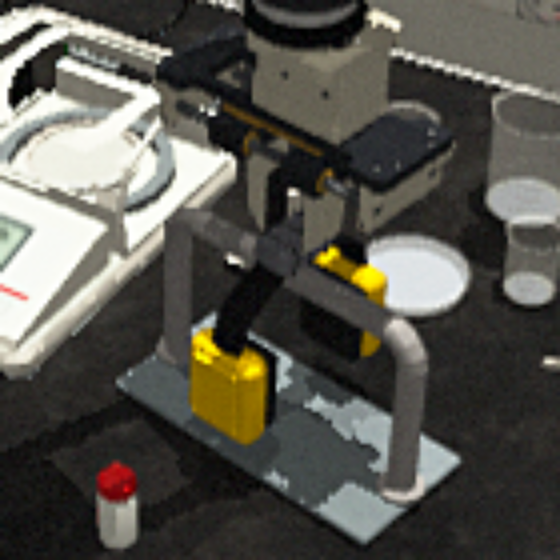

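View pics/w9.png

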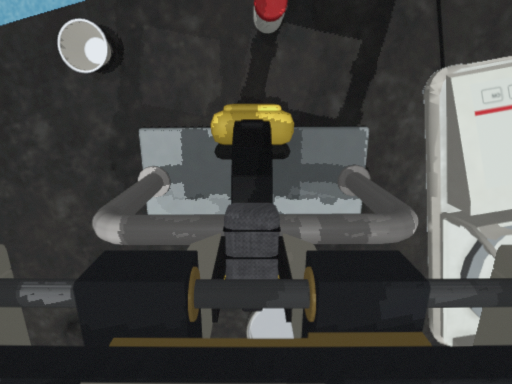

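```bash
python3 - <<'E'
from h import *
np.set_printoptions(precision=4,suppress=True)
e=imaging.read_camera("wrist");im=e["pixels"]
g=cv2.cvtColor(im,cv2.COLOR_RGB2GRAY)
cv2.imwrite("pics/w9z.png",cv2.resize(im[190:260,130:380,::-1],None,fx=3.2,fy=3.2,interpolation=cv2.INTER_NEAREST))
for c in (165,175,330,340): print(c,g[200:250,c])
b=plane(e,[(170,227),(335,227)],.147);print(b,np.degrees(np.arctan2(*(b[1]-b[0])[[1,0]])))
f=plane(e,[(252,205)],.183);print("front",f)
print("tcp",robot.observe()["tool_pos"])
E
```

```text
165 [157 157 158 158 156 156 155 156 157 164 164 165 162 109  80  81  83  83
  86  89  81  79  80  83  83  86  86  87  87  86  86  85  83  84  82  81
  82  83  81  79  78  77  74  60  53  53  53  53  54  50]
175 [154 155 154 154 154 154 154 156 157 158 158 158 153 106  80  80  84  85
  88  91  90  80  81  82  85  86  88  87  88  86  87  84  85  84  85  82
  84  81  80  78  78  77  74  59  49  46  48  47  48  48]
330 [ 99  99 100 115 157 162 162 161 162 161 160 157 107  77  75  74  75  77
  79  78  80  80  83  82  85  86  89  88  86  85  85  85  84  82  82  83
  82  81  78  78  77  74  66  48  47  48  44  43  46  43]
340 [164 164 164 164 163 162 162 161 161 161 161 157 106  76  75  76  75  76
  78  78  78  80  81  84  84  87  87  88  86  86  84  84  84  82  82  82
  82  79  79  77  77  75  64  46  41  40  39  40  39  41]
[[ 0.5087 -0.2044  0.147 ]
 [ 0.5336 -0.0992  0.147 ]] 76.64831451973974
front [[ 0.4946 -0.1459  0.183 ]]
tcp [ 0.5214 -0.1534  0.1542]
```

View pics/w9z.png

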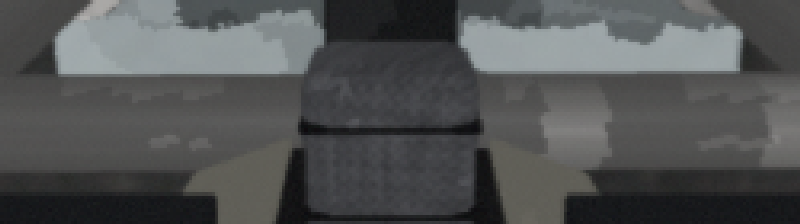

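Emit:
send_rows(
  plan=[
    [[0.001,0,-0.002],[0,0,0],255],
    [[0,0,-0.002],[0,0,0],255],
    [[0,0,-0.002],[0,0,0],255],
    [[0,0,0],[0,0,0],255],
    [[0,0,0],[0,0,0],255],
  ],
)

```text
time: 12.65
tool_pos: [0.5218, -0.1528, 0.1474]
tool_rot: [3.141, -0.0, 2.909]
contact_force: [-0.7, -0.4, -2.6]
opening: 0.0287
```

Emit:
send_rows(
  plan=[
    [[0,0,-0.001],[0,0,0],255],
    [[0,0,-0.001],[0,0,0],255],
    [[0,0,0],[0,0,0],255],
    [[0,0,0],[0,0,0],255],
  ],
)

```text
time: 13.05
tool_pos: [0.5219, -0.1529, 0.1455]
tool_rot: [3.142, 0.0, 2.909]
contact_force: [-0.2, -0.3, -1.4]
opening: 0.0286
```

Emit:
send_rows(
  plan=[
    [[0,0,-0.001],[0,0,0],255],
    [[0,0,0],[0,0,0],255],
    [[0,0,0],[0,0,0],255],
  ],
)

```text
time: 13.35
tool_pos: [0.5221, -0.1529, 0.1453]
tool_rot: [-3.142, 0.001, 2.909]
contact_force: [-1.8, 1.4, 6.3]
opening: 0.0281
```

Contact came at 0.1453, as expected, with +6 N. I'll relax by 0.5 mm and open.

Emit:
send_rows(
  plan=[
    [[0,0,0.0007],[0,0,0],255],
    [[0,0,0],[0,0,0],170],
    [[0,0,0],[0,0,0],160],
    [[0,0,0],[0,0,0],150],
    [[0,0,0],[0,0,0],130],
    [[0,0,0],[0,0,0],100],
    [[0,0,0],[0,0,0],80],
    [[0,0,0],[0,0,0],80],
    [[0,0,0],[0,0,0],80],
    [[0,0,0],[0,0,0],80],
  ],
)

```text
time: 14.35
tool_pos: [0.5219, -0.1529, 0.1451]
tool_rot: [3.142, 0.0, 2.909]
contact_force: [-0.4, 0.1, 0.2]
opening: 0.0632
```

```bash
python3 - <<'E'
from h import *
o=robot.observe();print(o["tool_pos"],o["opening"],o["contact_force"])
e=imaging.read_camera("scene");cv2.imwrite("pics/s10.png",cv2.resize(e["pixels"][120:260,220:360,::-1],None,fx=4,fy=4))
e=imaging.read_camera("wrist");cv2.imwrite("pics/w10.png",e["pixels"][:,:,::-1])
E
```

```text
[ 0.52185839 -0.15287289  0.14513564] 0.06321026324407121 [-0.44958331  0.11102256  0.21369151]
```

View pics/s10.png

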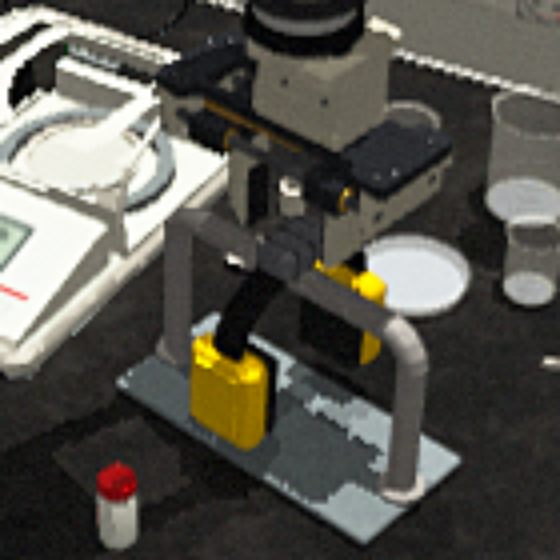

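View pics/w10.png

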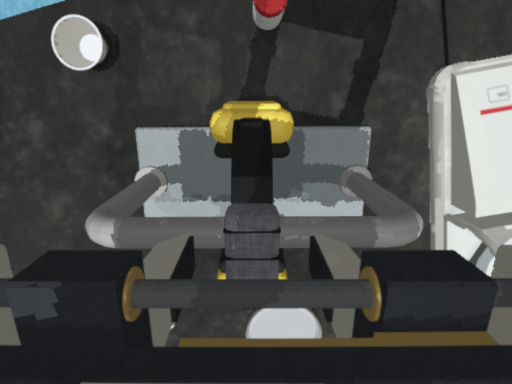

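The muffs hang stably with the fingers open. I'll retreat straight up.

Emit:
send_rows(
  plan=[
    [[0,0,0.005],[0,0,0],60],
    [[0,0,0.01],[0,0,0],60],
    [[0,0,0.02],[0,0,0],60],
    [[0,0,0.03],[0,0,0],60],
    [[0,0,0.03],[0,0,0],60],
    [[0,0,0.03],[0,0,0],60],
    [[0,0,0.03],[0,0,0],60],
    [[-0.01,0,0.02],[0,0,0],60],
    [[-0.02,0,0],[0,0,0],60],
    [[-0.03,0,0],[0,0,0],60],
    [[-0.03,0,0],[0,0,0],60],
    [[-0.02,0,0],[0,0,0],60],
    [[0,0,0],[0,0,0],60],
    [[0,0,0],[0,0,0],60],
  ],
)

```text
time: 15.85
tool_pos: [0.4123, -0.153, 0.3212]
tool_rot: [-3.141, 0.002, 2.908]
contact_force: [-0.6, 0.3, -0.6]
opening: 0.0701
```

```bash
python3 - <<'E'
from h import *
np.set_printoptions(precision=4,suppress=True)
e=imaging.read_camera("scene");cv2.imwrite("pics/s11.png",cv2.resize(e["pixels"][120:260,100:360,::-1],None,fx=3,fy=3))
w=imaging.read_camera("wrist");cv2.imwrite("pics/w11.png",w["pixels"][:,:,::-1])
t=imaging.read_camera("top");cv2.imwrite("pics/t11.png",cv2.resize(t["pixels"][130:220,120:340,::-1],None,fx=3.5,fy=3.5))
for n,d in(("scene",e),("wrist",w)):
    hsv=cv2.cvtColor(d["pixels"],cv2.COLOR_RGB2HSV)
    k,l,st,ce=cv2.connectedComponentsWithStats(cv2.inRange(hsv,(22,120,50),(34,255,255)))
    for i in range(1,k):
        if st[i,4]>60: print(n,st[i],ce[i],plane(d,[ce[i]],.08))
print(robot.observe()["time"])
E
```

```text
scene [299 183  18  12  88] [307.4886 188.6136] [[ 0.6126 -0.1569  0.08  ]]
scene [267 203  20  30 400] [276.8725 217.745 ] [[ 0.458  -0.1404  0.08  ]]
wrist [ 250  177   43   31 1014] [269.5039 190.5907] [[ 0.459  -0.1371  0.08  ]]
wrist [249 264  12  16  83] [253.253 274.747] [[ 0.5832 -0.1896  0.08  ]]
16.0
```

View pics/s11.png

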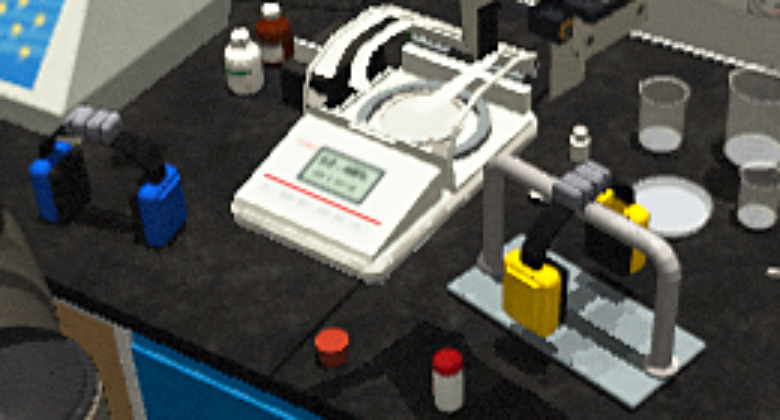

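View pics/w11.png

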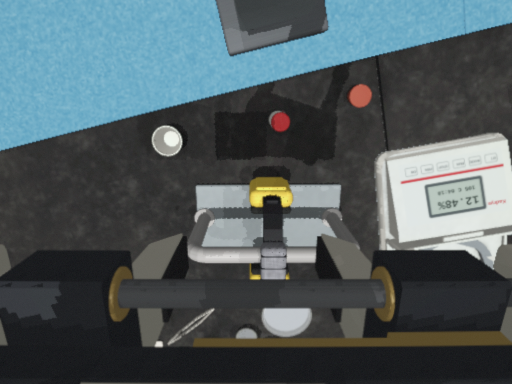

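View pics/t11.png

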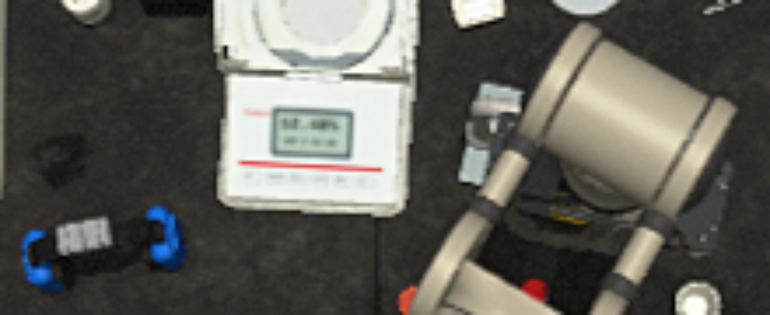

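```bash
python3 -c "
from cell import robot
o=robot.observe();print(o['time'],o['contact_force']);print(robot.hand_in())"
```

```text
16.0 [-0.31633116 -0.17414956 -0.40036116]
the job is handed in; nothing more can be done
None
```

The yellow ear defenders now hang by their headband over the bar of the stand, and I handed the job in at 16.0 s of the 37 s allowed.

**Final checks (last pictures, arm clear of everything):**
- **Position:** in the wrist view the headband sits at column 273, and the bar runs from column 188 to 358, so it is at the middle of the bar.
- **Squareness:** the headband is square across the bar to within about 0.5°. That comes from the bar's measured direction (76.6°) and the tool's heading when it let go.
- **Hang:** there is one cup on each side and it looks level, judged by eye; I did not measure the tilt separately.
- **Blue ear defenders:** still standing in the same place; the arm never came near them.
- **Forces:** the largest I read was about 7 N, when the crown touched the bar.

**What disagreed:**
- **First grasp missed:** the fingers shut just above the crown block without moving the ear defenders. The pictures suggest the real fingertips end about 20 mm behind the stated TCP. I went 15 mm lower and gripped at 29 mm opening.
- **Camera offsets:** the wrist and top cameras differed by 2–4 mm on the crown and bar positions, so I used values between the two.

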